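# Seat a workpiece on the magnetic chuck and switch the magnet fully on

### The arm

A 6-joint arm with a two-finger parallel gripper is mounted at the origin on the work surface. World frame = base frame: x ahead of the robot, y to its left, z up, the work surface at z = 0. Lengths are in m, angles in rad, forces in N, time in s.
With the tool pointing down it reaches from about 0.375 to 0.9 m from the base axis. Payload 3.1 kg.
Tool frame: the origin (TCP) lies where the fingers leave the gripper's body, on its centre line; the fingertips stand 73 mm ahead of it and the grasp point (between the pads) lies 54 mm ahead of it; z points along the fingers, y is the line along which they close (so a half turn about z gives the same grasp; the last joint's range is limited). The gripper opens to 85 mm and grips with 20 to 120 N. Pads are 22 mm wide; open, the fingers measure 114 mm over their backs; the gripper's body (76 mm by 85 mm) begins 54 mm behind the grasp point. The pads swing forward as they close: fully open they stand 13 mm farther back than shut.
Start: joints at [1.052, 0.527, 1.433, -0, 1.181, -0.178], TCP at [0.209, 0.589, 0.304] pointing down, gripper open.
Joint ranges: [-3.08, 3.08], [-0.75, 2.2], [0.22, 2.44], [-1.43, 4.57], [0, 2.65], [-2.85, 2.85]. Speed limits (rad/s): [2.79, 2.79, 3.14, 3.14, 3.14, 3.14].

### API

Orientations are given as a unit quaternion [x, y, z, w].
In Python, from station import manip gives the robot as it stands.
- The arm moves only by the shell command python3 -m crank 'ROWS' [FORCE]. ROWS is JSON, a list of rows, each an object with "dp": the shift along the tool's x, y, z normalised to -1 to 1, where 1 is 50 cm, a list of three; "delta_rot": the turn, a rotation vector about the tool's x, y, z normalised to -1 to 1, where 1 is 2 pi rad, a list of three; "fingers": the opening, from -1 (shut) to 1 (fully open). A call has 1 to 12 rows; each row shifts and turns the commanded pose from where the row before left it, along the tool's axes as they then stand; what a row does not reach is not made up. A row lasts 1/12 s, in which the tool goes at most 41.7 mm and 7.16 degrees, less where a joint would pass 70% of its speed; a pose out of reach is approached as far as the arm can. A call with a number of a shift or a turn outside -1 to 1 is refused whole. A call with a gripper value outside its range is refused whole. The fingers move at their own pace and stop on an object; FORCE is the grip in N (left out, the last holds). Time passes only in rows, so rows that do not move let the fingers close. It gives the time, the measured TCP pose, the force, the opening and the grip force at its end, in the units of the state.
- manip.sense(): the state, without advancing time (a new reading comes with each control period).
- manip.snapshot(name): name is "side" or "top"; returns (picture, depth): 400x640x3 uint8, red, green, blue; 400x640 float32, m along the optical axis (not along the pixel's ray), 0 where there is no reading.
- manip.camera_model(name): a dict with "fx", "fy", "cx", "cy" (pixels), "origin" and "attitude" of the camera in the world. Camera axes: x right, y up, looking along -z (the intrinsics and any distortion apply to the point x, -y, -z); pixel columns grow to the right and rows downward; lengths in m; the calibration is good to about 2 mm. A picture is of the moment at which its call begins. camera_model takes no time and is no camera call.
- manip.sign_off(): hands the job in; it is judged then, once.
The state is a dict: "t": time; "q": joint angles; "qd": joint speeds; "tau": joint torques, N m; "tcp_pos": TCP position; "tool_rot": TCP orientation; "force": force on the tool from outside, world axes, zero at the start; "ft_torque": the same for the moment, N m; "finger_gap": opening from 0.0 (shut) to 1.0 (fully open); "gripper_force": force on a finger pad.
Only numpy, scipy, OpenCV 4.12 (cv2) and the standard library are available. Lean on these libraries where they do the work, as an engineer would, in place of code of your own. Each camera call takes 0.05 s, during which the arm holds its last target. There are 200 camera calls.

### The job

Get the steel block ready for measuring: with the fingertips, push it across the magnetic chuck until its long side sits flush along the stop rail, sliding it without lifting it. Only then push the chuck's red-knobbed lever over from off, past the light-hold click half-way, right to its far stop (full hold), and leave it there with the block still flush. Do not disturb the tools standing around the chuck.

Things in the scene. Friction and masses are not known exactly. Their poses are not given: they have to be found in the camera images.
- chuck_top (a point): Centre of the top of the fixed magnetic chuck, 64 mm above the work surface: a slab 130 mm deep (x) by 240 mm long (y) by 52 mm high, blue below, steel top with brass stripes, on a 12 mm aluminium plate with holes. Axes: x level, from its near edge to the rail at its far edge; y along the rail (left seen from the robot); z up. Two clamp lugs under 20 mm high stick out 26 mm at the foot of its near side.
- rail_face (a point): Middle of the foot of the stop rail's face: where the chuck's top meets the dark steel stop rail along the chuck's far long edge, 65 mm in +x from chuck_top. Axes as chuck_top: x points square into the rail, y runs along it, z up. The rail is 220 mm long, 8 mm thick, fixed, and stands 12 mm above the top.
- block_mid (a point): Loose steel block on the chuck, about 0.7 kg: base 45 mm (x) by 90 mm (y) by 20 mm high, with a slotted step 14 mm higher and 18 mm deep along its +x side. The point is the base's centre, 10 mm above the chuck's top, 22.5 mm behind the long face that goes to the rail. Its x axis points to the rail (within 17 degrees at the start), z up. Sliding it takes several newtons, up to about 10.
- lever_pivot (a point): Point on the lever's turning axis at the chuck's right-hand end (-y), in the plane in which rod and knob swing, 30 mm out from the chuck's end face and 38 mm above the work surface. Fixed to the chuck, axes as chuck_top; the lever turns about y.
- knob (a point): Centre of the red ball knob (28 mm across) at the end of the lever's steel rod (10 mm thick), 105 mm from the pivot. At off the rod leans 0.52 rad (30 degrees) from upright to the chuck's near side (-x), at full hold 0.52 rad to the rail side (+x). The knob's centre is 129 mm above the work surface at both ends and 143 mm with the lever upright.
- lever (a joint): Lever angle in rad: 0 = off stop, 0.52 = light-hold detent (rod upright), 1.04 = full-hold stop; grows as the lever swings towards the rail side. A spring index holds it at each of the three places, humps lying near 0.27 and 0.83 rad; leaving a place takes some 5 to 20 N pushed level at the knob, and past about 0.9 rad it is drawn on to the far stop.
- vee_mid (a point): Centre, half-way up, of a dark steel V-block, 60 x 50 x 44 mm, standing near the chuck; not to be disturbed.
- jack_mid (a point): Centre, half-way up, of a small steel screw jack, 42 mm across at the foot, 58 mm high, standing near the chuck; not to be disturbed.
- ball_mid (a point): Point 44 mm up the stem of a white calibration ball on a dark round foot 60 mm across, 88 mm high in all, standing near the chuck; not to be disturbed.
- square_mid (a point): Middle of the stock of a small try square lying flat on the robot's side of the chuck: stock 16 x 75 x 16 mm (long in y), with a 100 x 22 x 3 mm blade running off in -x from its +y end; not to be disturbed.

How it is judged:
On the way, in this order (a step that is already met when the one before it is completed fails the run):
1. the block's long face lies flush along the stop rail, lever still off (x of block_mid in the frame of rail_face above -0.0255 m and angle between the x axis of block_mid and the x axis of rail_face, either way round below 0.04 rad and value of joint lever below 0.26 rad), for 0.2 s.
2. the lever is past the light-hold detent and at its far stop (value of joint lever above 0.98 rad), for 0.2 s.
At the end, for the whole second after the job is handed in: The lever rests at its far stop (beyond 0.98 of 1.04 rad); the block stands flat on the chuck with its long face against the rail (gap under 3 mm, within 0.04 rad of parallel, its centre within 85 mm of the rail's middle) (value of joint lever above 0.98 rad and x of block_mid in the frame of rail_face above -0.0255 m and angle between the x axis of block_mid and the x axis of rail_face, either way round below 0.04 rad and y of block_mid in the frame of rail_face between -0.085 and 0.085 m and z of block_mid in the frame of rail_face below 0.013 m and angle between block_mid's own z axis and vertical below 0.05 rad); the robot touches nothing.
It fails at once if the block is lifted off the chuck or tipped (z of block_mid in the frame of rail_face above 0.018 m or angle between block_mid's own z axis and vertical above 0.2 rad).
It fails at once if the lever has left off while the block is not against the rail, or the block is shoved off the rail afterwards (value of joint lever above 0.3 rad and (x of block_mid in the frame of rail_face below -0.028 m or angle between the x axis of block_mid and the x axis of rail_face, either way round above 0.08 rad)).
It fails at once if the V-block, the jack, the ball or the square is shifted more than 12 mm or lifted (distance of any of vee_mid, jack_mid, ball_mid, square_mid from where it was at the start of the episode above 0.012 m).
It also fails if it takes over 48 s, if anything falls off the work surface, if the arm or the gripper's body presses on something with over 40 N, if the wrist force passes 120 N, or if a joint passes its speed limit or range.

## Working session

There is one attempt and no reset: what is moved stays moved. The work goes in short steps, Python scripts to look and compute and a shell command to move; the robot and the scene stay as the last step left them, time stands still between calls to the robot, and variables do not carry over. Pictures are saved under pics/ and viewed, at most 10 in all, crops included, and the job is handed in when it is done.

```bash
mkdir -p pics; ls; python3 - <<'E'
from station import manip
import cv2,numpy as np
for n in("side","top"):
    p,d=manip.snapshot(n); cv2.imwrite(f"pics/{n}0.png",p[:,:,::-1]); np.savez(f"pics/{n}0.npz",p=p,d=d)
    print(n,manip.camera_model(n),(d>0).mean())
s=manip.sense();print(s)
E
```

```text
pics
side {'fx': 393.6881612275519, 'fy': 393.6881612275519, 'cx': 320.3215274651062, 'cy': 203.61850354815374, 'origin': array([0.34083418, 0.62768202, 0.69010227]), 'attitude': array([-0.08241084,  0.402072  ,  0.89594896, -0.16977052])} 0.99606640625
top {'fx': 466.6046193321885, 'fy': 466.6046193321885, 'cx': 321.03760223545856, 'cy': 208.00118136609913, 'origin': array([0.45694816, 0.01271618, 1.04482329]), 'attitude': array([ 0.05792694, -0.04218163, -0.70457917,  0.70599813])} 0.9958984375
{'t': 0.1, 'q': array([ 1.05149546e+00,  5.28392115e-01,  1.43378351e+00, -1.40576864e-05,
        1.18139433e+00, -1.78468269e-01]), 'qd': array([-0.00049794, -0.00161422, -0.00175626, -0.00095542,  0.00036855,
       -0.00136739]), 'tau': array([ 3.46662828e-04, -4.43312180e+01, -1.78587556e+01, -2.03804079e-04,
        3.81136357e-03,  1.78115562e-05]), 'tcp_pos': array([0.20862106, 0.58861695, 0.30301674]), 'tool_rot': array([ 1.69589913e-01,  9.85514223e-01, -9.31313224e-04, -3.31862412e-04]), 'force': array([ 0.37715425,  0.31377619, -0.05353564]), 'ft_torque': array([0.02518674, 0.0207517 , 0.0072891 ]), 'gripper_force': 0.0, 'finger_gap': 0.9996594261177272}
```

View pics/side0.png

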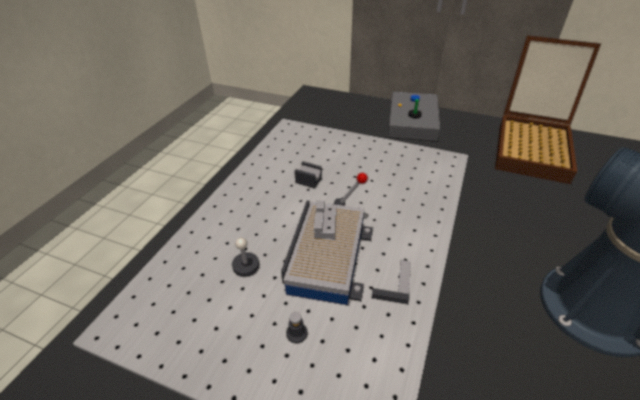

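View pics/top0.png

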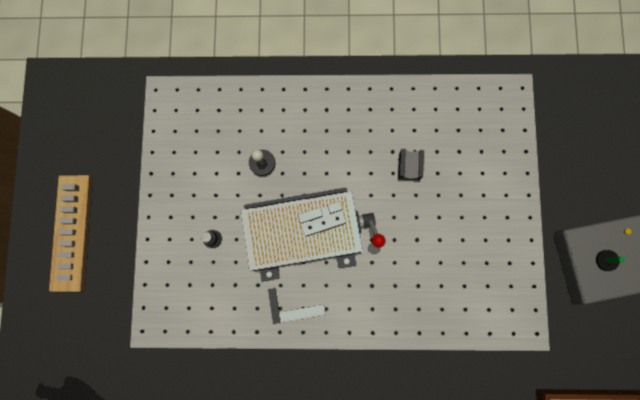

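The top view shows the chuck centred near pixel (302,230). The block is at (323,220), turned slightly relative to the rail, which runs (245,207)–(347,191). The red knob is at (378,240), the jack at (211,239), the ball at (260,160), the V-block at (411,165) and the square at (290,310). The side view agrees.

```bash
cat > h.py <<'E'
import numpy as np,cv2
from scipy.spatial.transform import Rotation as R
from station import manip
def cloud(n,d):
    c=manip.camera_model(n); v,u=np.mgrid[:400,:640]
    P=np.stack([(u-c['cx'])/c['fx']*d,-(v-c['cy'])/c['fy']*d,-d],-1)
    return P@R.from_quat(c['attitude']).as_matrix().T+c['origin']
def rect(xy):
    (c,s,a)=cv2.minAreaRect((xy*1000).astype(np.float32)); return np.round(c,1),np.round(s,1),round(a,2)
def red(p):
    p=p.astype(int); m=((p[...,0]>110)&(p[...,1]<50)&(p[...,2]<50)).astype(np.uint8)
    n,l,s,c=cv2.connectedComponentsWithStats(m); return [(c[i],s[i,4]) for i in range(1,n)],l
def ray(n,uv):
    c=manip.camera_model(n); d=np.array([(uv[0]-c['cx'])/c['fx'],-(uv[1]-c['cy'])/c['fy'],-1])
    return c['origin'],R.from_quat(c['attitude']).apply(d)
E
python3 - <<'E'
from h import *
D={n:np.load(f"pics/{n}0.npz") for n in("top","side")}
for n in D:
    p,d=D[n]['p'],D[n]['d']; W=cloud(n,d); z=W[...,2]
    roi=(W[...,0]>.25)&(W[...,0]<.75)&(abs(W[...,1])<.3)
    print(n,"plate z",np.median(z[roi&(z<.03)]), "red",red(p)[0])
    for a,b,name in((.057,.069,'top'),(.071,.079,'rail?'),(.080,.089,'base'),(.093,.103,'step')):
        m=(roi&(z>a)&(z<b)&(d>0)).astype(np.uint8); k,l,s,c=cv2.connectedComponentsWithStats(m)
        for i in range(1,k):
            if s[i,4]>15:
                q=W[l==i]; print(name,s[i,4],np.round(c[i]),np.round(np.median(q,0),4),rect(q[:,:2]))
    m=(roi&(z>.022)&(d>0)).astype(np.uint8);k,l,s,c=cv2.connectedComponentsWithStats(m)
    for i in range(1,k):
        if s[i,4]>25: q=W[l==i];print('obj',s[i,4],np.round(c[i]),np.round(q.min(0),3),np.round(q.max(0),3))
o1,d1=ray("top",[x for x in red(D["top"]["p"])[0]][0][0]);o2,d2=ray("side",red(D["side"]["p"])[0][0][0])
A=np.stack([d1,-d2],1);t=np.linalg.lstsq(A,o2-o1,rcond=None)[0];print("knob",o1+t[0]*d1,o2+t[1]*d2)
c=cv2.resize(D['top']['p'][170:290,230:400],None,fx=4.7,fy=4.7,interpolation=2);cv2.imwrite("pics/crop.png",c[:,:,::-1])
E
```

```text
top plate z 0.011263854683962293 red [(array([378.42241379, 240.15517241]), np.int32(116))]
top 6017 [298. 233.] [0.5394 0.0933 0.0635] (array([549.6,  74. ]), array([130.8, 246.5]), 9.73)
top 23 [209. 238.] [0.5323 0.2711 0.0678] (array([533.3, 271. ]), array([ 8.6, 19.1]), 88.84)
rail? 404 [295. 198.] [0.6166 0.0884 0.0751] (array([616.4,  89.2]), array([  9. , 218.4]), 9.9)
base 635 [324. 222.] [0.5646 0.0282 0.0834] (array([570.7,  31.9]), array([44.8, 89.8]), 18.51)
step 79 [257. 155.] [0.7046 0.1687 0.0959] (array([704.9, 169.3]), array([20.1, 20.2]), 12.15)
step 112 [335. 207.] [0.5941 0.0055 0.0971] (array([594.1,   5.8]), array([17.9, 25.3]), 18.9)
step 202 [310. 215.] [0.5773 0.0565 0.0974] (array([577.3,  56.3]), array([18.2, 47.5]), 18.25)
obj 724 [411. 165.] [ 0.665 -0.188  0.022] [ 0.728 -0.135  0.06 ]
obj 554 [262. 162.] [0.676 0.139 0.022] [0.734 0.198 0.102]
obj 8134 [305. 230.] [ 0.443 -0.092  0.022] [0.642 0.206 0.145]
obj 212 [210. 238.] [0.516 0.26  0.022] [0.551 0.287 0.074]
obj 273 [274. 306.] [0.352 0.119 0.022] [0.428 0.15  0.033]
side plate z 0.0108920730243
[... 1058 characters left out ...]
0.0968] (array([596.1,   8.6]), array([17.3, 26.4]), 14.62)
step 136 [318. 221.] [0.5788 0.0614 0.0967] (array([579.4,  58.5]), array([17.9, 48.4]), 18.33)
step 57 [240. 241.] [0.7063 0.1745 0.0964] (array([707.5, 172.1]), array([18.9, 18.9]), 30.07)
obj 474 [308. 173.] [ 0.667 -0.187  0.022] [ 0.73  -0.131  0.058]
obj 6551 [325. 249.] [ 0.466 -0.083  0.022] [0.64  0.209 0.144]
obj 605 [244. 259.] [0.678 0.143 0.022] [0.737 0.202 0.1  ]
obj 47 [357. 288.] [0.451 0.135 0.022] [0.469 0.161 0.03 ]
obj 299 [391. 294.] [0.355 0.119 0.022] [0.43  0.153 0.031]
obj 354 [296. 325.] [0.521 0.266 0.022] [0.552 0.295 0.072]
knob [ 0.52414574 -0.07939981  0.12744097] [ 0.52579331 -0.07903557  0.12752508]
```

View pics/crop.png

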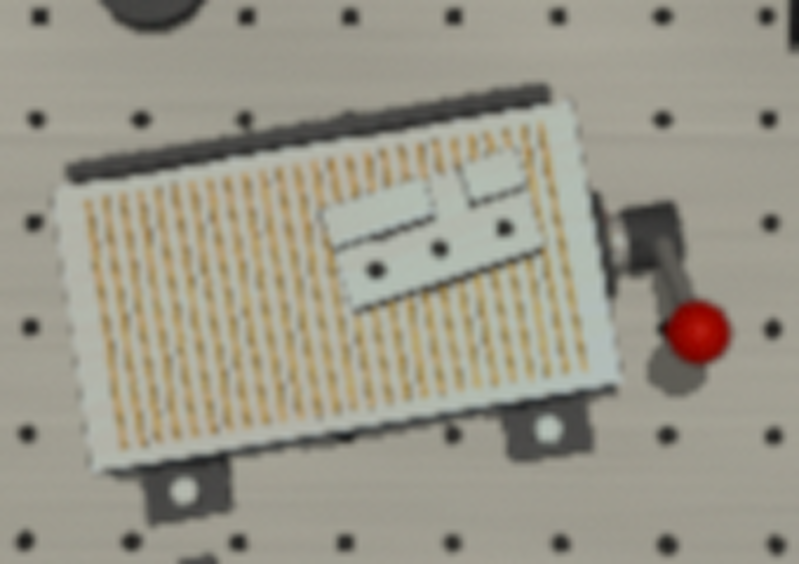

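The crop shows the block about 9° anticlockwise of the rail, its right-hand front corner (520,150) nearest the rail and the long edge parallel to (340,310)–(545,250). I'll push with both fingers half open on its rear face. First I turn the tool to the rail's heading.

```bash
cat >> h.py <<'E'
RF=np.array([.6135,.090,.064]); YAW=np.radians(9.8); C=R.from_euler('z',YAW)
def show():
    s=manip.sense(); T=R.from_quat(s['tool_rot']); e=(C.inv()*T).as_matrix()
    print("t",round(s['t'],2),"tcp in rail frame",np.round(C.inv().apply(s['tcp_pos']-RF),4),"z",round(s['tcp_pos'][2],4),"toolx",np.round(e[:,0],3),"tooly",np.round(e[:,1],3),"F rail",np.round(C.inv().apply(s['force']),1),"gap",round(s['finger_gap'],2))
def go(x,y,z):  # rail-frame x,y and world z of TCP -> dp in tool axes
    s=manip.sense(); t=C.apply([x,y,0])+RF; t[2]=z
    print("dp",np.round(R.from_quat(s['tool_rot']).inv().apply(t-s['tcp_pos'])/.5,4))
E
python3 -m crank '[{"dp":[0,0,0],"delta_rot":[0,0,-0.0163],"fingers":0},{"dp":[0,0,0],"delta_rot":[0,0,-0.0163],"fingers":0},{"dp":[0,0,0],"delta_rot":[0,0,-0.0163],"fingers":0},{"dp":[0,0,0],"delta_rot":[0,0,-0.0163],"fingers":0},{"dp":[0,0,0],"delta_rot":[0,0,-0.0163],"fingers":0},{"dp":[0,0,0],"delta_rot":[0,0,0],"fingers":0}]' 20; python3 -c "
from h import *
show();go(-.105,-.046,.30)"
```

```text
t: 0.6
tcp_pos: [0.2087, 0.5888, 0.3033]
tool_rot: [-0.086, 0.996, -0.001, -0.0]
force: [-0.2, 0.3, 0.3]
finger_gap: 0.5
gripper_force: 0.0
t 0.6 tcp in rail frame [-0.314   0.5604  0.2393] z 0.3033 toolx [-1.    -0.002  0.001] tooly [-0.002  1.    -0.001] F rail [-0.2  0.4  0.3] gap 0.5
dp [-0.4157 -1.2135  0.0076]
```

```bash
python3 -m crank '[{"dp":[-0.023,-0.067,0],"delta_rot":[0,0,0],"fingers":0},{"dp":[-0.023,-0.067,0],"delta_rot":[0,0,0],"fingers":0},{"dp":[-0.023,-0.067,0],"delta_rot":[0,0,0],"fingers":0},{"dp":[-0.023,-0.067,0],"delta_rot":[0,0,0],"fingers":0},{"dp":[-0.023,-0.067,0],"delta_rot":[0,0,0],"fingers":0},{"dp":[-0.023,-0.067,0],"delta_rot":[0,0,0],"fingers":0},{"dp":[-0.023,-0.067,0],"delta_rot":[0,0,0],"fingers":0},{"dp":[-0.023,-0.067,0],"delta_rot":[0,0,0],"fingers":0},{"dp":[-0.023,-0.067,0],"delta_rot":[0,0,0],"fingers":0},{"dp":[-0.023,-0.067,0],"delta_rot":[0,0,0],"fingers":0},{"dp":[-0.023,-0.067,0],"delta_rot":[0,0,0],"fingers":0},{"dp":[-0.023,-0.067,0],"delta_rot":[0,0,0],"fingers":0}]'; python3 -m crank '[{"dp":[-0.023,-0.067,0],"delta_rot":[0,0,0],"fingers":0},{"dp":[-0.023,-0.067,0],"delta_rot":[0,0,0],"fingers":0},{"dp":[-0.023,-0.067,0],"delta_rot":[0,0,0],"fingers":0},{"dp":[-0.023,-0.067,0],"delta_rot":[0,0,0],"fingers":0},{"dp":[-0.023,-0.067,0],"delta_rot":[0,0,0],"fingers":0},{"dp":[-0.023,-0.067,0],"delta_rot":[0,0,0],"fingers":0},{"dp":[0,0,0],"delta_rot":[0,0,0],"fingers":0}]';python3 -c "
from h import *
show();go(-.105,-.046,.16)"
```

```text
t: 1.6
tcp_pos: [0.4138, 0.2148, 0.3039]
tool_rot: [-0.084, 0.996, 0.0, -0.0]
force: [0.4, 0.5, -0.1]
finger_gap: 0.503
gripper_force: 0.0
t: 2.18
tcp_pos: [0.5197, 0.0248, 0.3042]
tool_rot: [-0.082, 0.997, -0.002, 0.002]
force: [0.6, 0.1, 0.4]
finger_gap: 0.503
gripper_force: 0.0
t 2.18 tcp in rail frame [-0.1036 -0.0483  0.2402] z 0.3042 toolx [-1.     0.008 -0.005] tooly [ 0.008  1.    -0.004] F rail [ 0.6 -0.1  0.4] gap 0.5
dp [0.0042 0.0057 0.2883]
```

```bash
python3 -m crank '[{"dp":[0.004,0.005,0.07],"delta_rot":[0,0,-0.0013],"fingers":0},{"dp":[0,0,0.07],"delta_rot":[0,0,0],"fingers":0},{"dp":[0,0,0.07],"delta_rot":[0,0,0],"fingers":0},{"dp":[0,0,0.06],"delta_rot":[0,0,0],"fingers":0},{"dp":[0,0,0],"delta_rot":[0,0,0],"fingers":0}]';python3 -c "
from h import *
show()
p,d=manip.snapshot('side');W=cloud('side',d)
cv2.imwrite('pics/s1.png',cv2.resize(p[110:310,220:460],None,fx=3.3,fy=3,interpolation=2)[:,:,::-1])"
```

```text
t: 2.6
tcp_pos: [0.5096, 0.0329, 0.1639]
tool_rot: [-0.088, 0.996, 0.001, -0.006]
force: [-0.1, 0.5, -0.4]
finger_gap: 0.499
gripper_force: 0.0
t 2.6 tcp in rail frame [-0.1121 -0.0386  0.0999] z 0.1639 toolx [-1.    -0.006  0.012] tooly [-0.006  1.     0.004] F rail [ 0.   0.6 -0.4] gap 0.5
```

View pics/s1.png

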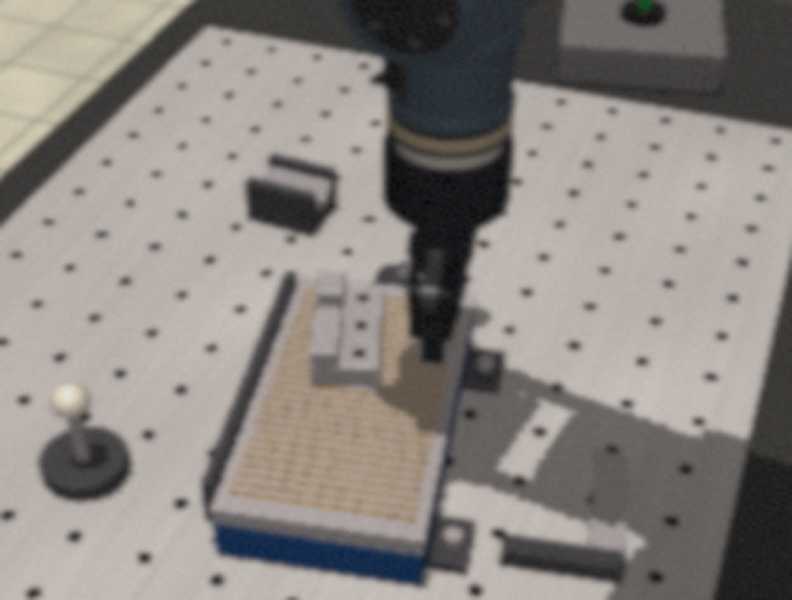

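The fingers hover above the chuck just behind the block (tips near (433,355)), clear of it and of the lugs. I'll descend gently and feel for the chuck's top.

```bash
python3 -m crank '[{"dp":[0,0,0.01],"delta_rot":[0,0,0],"fingers":0},{"dp":[0,0,0.01],"delta_rot":[0,0,0],"fingers":0},{"dp":[0,0,0],"delta_rot":[0,0,0],"fingers":0},{"dp":[0,0,0],"delta_rot":[0,0,0],"fingers":0}]';python3 -c "
from h import *
show()"; python3 -m crank '[{"dp":[0,0,0],"delta_rot":[0,0,0],"fingers":0}]' ;python3 -c "
from h import *
show()"
```

```text
t: 2.98
tcp_pos: [0.5138, 0.0323, 0.1602]
tool_rot: [-0.09, 0.996, -0.0, 0.001]
force: [-0.5, 0.6, 0.7]
finger_gap: 0.498
gripper_force: 0.0
t 2.98 tcp in rail frame [-0.108  -0.0399  0.0962] z 0.1602 toolx [-1.    -0.008 -0.002] tooly [-0.008  1.    -0.001] F rail [-0.4  0.6  0.7] gap 0.5
t: 3.07
tcp_pos: [0.5138, 0.0323, 0.1601]
tool_rot: [-0.09, 0.996, -0.0, 0.001]
force: [-1.2, 0.3, 0.6]
finger_gap: 0.499
gripper_force: 0.0
t 3.07 tcp in rail frame [-0.1081 -0.0399  0.0961] z 0.1601 toolx [-1.    -0.008 -0.002] tooly [-0.008  1.    -0.001] F rail [-1.1  0.5  0.6] gap 0.5
```

```bash
python3 -m crank '[{"dp":[0,-0.006,0.012],"delta_rot":[0,0,0.0013],"fingers":0},{"dp":[0,-0.006,0.012],"delta_rot":[0,0,0],"fingers":0},{"dp":[0,0,0.008],"delta_rot":[0,0,0],"fingers":0},{"dp":[0,0,0],"delta_rot":[0,0,0],"fingers":0},{"dp":[0,0,0],"delta_rot":[0,0,0],"fingers":0}]'|grep force;for i in 1; do python3 -c "
from h import *
show()"; done; python3 -m crank '[{"dp":[0,0,0.004],"delta_rot":[0,0,0],"fingers":0},{"dp":[0,0,0.004],"delta_rot":[0,0,0],"fingers":0},{"dp":[0,0,0],"delta_rot":[0,0,0],"fingers":0},{"dp":[0,0,0],"delta_rot":[0,0,0],"fingers":0}]' |grep force; python3 -c "
from h import *
show()"
```

```text
force: [0.2, -0.9, -0.1]
gripper_force: 0.0
t 3.48 tcp in rail frame [-0.1089 -0.0459  0.0783] z 0.1423 toolx [-1.     0.     0.001] tooly [0. 1. 0.] F rail [ 0.  -0.9 -0.1] gap 0.5
force: [0.1, -0.2, -0.5]
gripper_force: 0.0
t 3.82 tcp in rail frame [-0.1087 -0.0457  0.0748] z 0.1388 toolx [-1. -0.  0.] tooly [-0.  1.  0.] F rail [ 0.1 -0.2 -0.5] gap 0.5
```

```bash
for k in 1 2; do python3 -m crank '[{"dp":[0,0,0.004],"delta_rot":[0,0,0],"fingers":0},{"dp":[0,0,0],"delta_rot":[0,0,0],"fingers":0},{"dp":[0,0,0],"delta_rot":[0,0,0],"fingers":0}]' |grep -E "^force"; python3 -c "
from h import *
show()";done
```

```text
force: [0.1, 0.7, 0.9]
t 4.07 tcp in rail frame [-0.1087 -0.0458  0.0729] z 0.1369 toolx [-1. -0.  0.] tooly [-0.  1.  0.] F rail [0.2 0.7 0.9] gap 0.5
force: [-0.0, -0.6, 0.4]
t 4.32 tcp in rail frame [-0.1086 -0.0458  0.0709] z 0.1349 toolx [-1. -0.  0.] tooly [-0.  1.  0.] F rail [-0.1 -0.6  0.4] gap 0.5
```

No contact yet, but the tips are between 0 and 11 mm above the chuck, low enough on the 20 mm base. I'll start pushing.

```bash
python3 -m crank '[{"dp":[-0.01,0,0],"delta_rot":[0,0,0],"fingers":0},{"dp":[-0.01,0,0],"delta_rot":[0,0,0],"fingers":0},{"dp":[-0.01,0,0],"delta_rot":[0,0,0],"fingers":0},{"dp":[-0.01,0,0],"delta_rot":[0,0,0],"fingers":0},{"dp":[-0.01,0,0],"delta_rot":[0,0,0],"fingers":0},{"dp":[0,0,0],"delta_rot":[0,0,0],"fingers":0}]' |grep -E "^force"; python3 -c "
from h import *
show()"; python3 -m crank '[{"dp":[-0.006,0,0],"delta_rot":[0,0,0],"fingers":0},{"dp":[-0.006,0,0],"delta_rot":[0,0,0],"fingers":0},{"dp":[-0.006,0,0],"delta_rot":[0,0,0],"fingers":0},{"dp":[-0.006,0,0],"delta_rot":[0,0,0],"fingers":0},{"dp":[0,0,0],"delta_rot":[0,0,0],"fingers":0}]' |grep -E "^force"; python3 -c "
from h import *
show()"
```

```text
force: [-3.5, 1.1, 3.3]
t 4.82 tcp in rail frame [-0.0841 -0.0454  0.0708] z 0.1348 toolx [-1.    -0.001  0.003] tooly [-0.001  1.     0.001] F rail [-3.3  1.7  3.3] gap 0.5
force: [-6.5, 0.1, 7.5]
t 5.23 tcp in rail frame [-0.0741 -0.0449  0.0708] z 0.1348 toolx [-1.    -0.     0.007] tooly [-0.     1.     0.002] F rail [-6.4  1.2  7.5] gap 0.5
```

```bash
python3 -m crank '[{"dp":[0,0,-0.005],"delta_rot":[0,0,0],"fingers":0},{"dp":[0,0,0],"delta_rot":[0,0,0],"fingers":0}]' |grep -E "^force"; python3 -c "
from h import *
show()"; python3 -m crank '[{"dp":[-0.005,0,0],"delta_rot":[0,0,0],"fingers":0},{"dp":[-0.005,0,0],"delta_rot":[0,0,0],"fingers":0},{"dp":[-0.005,0,0],"delta_rot":[0,0,0],"fingers":0},{"dp":[-0.005,0,0],"delta_rot":[0,0,0],"fingers":0},{"dp":[0,0,0],"delta_rot":[0,0,0],"fingers":0}]' |grep -E "^force"; python3 -c "
from h import *
show()"
```

```text
force: [-3.0, 0.2, -0.2]
t 5.4 tcp in rail frame [-0.0723 -0.0455  0.0732] z 0.1372 toolx [-1.    -0.     0.002] tooly [-0.     1.     0.001] F rail [-2.9  0.7 -0.2] gap 0.5
force: [-2.1, -0.3, -1.4]
t 5.82 tcp in rail frame [-0.0605 -0.046   0.0733] z 0.1373 toolx [-1.    -0.    -0.002] tooly [-0.  1. -0.] F rail [-2.1  0.  -1.4] gap 0.5
```

```bash
for k in 1 2; do python3 -m crank '[{"dp":[-0.003,0,0],"delta_rot":[0,0,0],"fingers":0},{"dp":[-0.003,0,0],"delta_rot":[0,0,0],"fingers":0},{"dp":[-0.002,0,0],"delta_rot":[0,0,0],"fingers":0},{"dp":[0,0,0],"delta_rot":[0,0,0],"fingers":0},{"dp":[0,0,0],"delta_rot":[0,0,0],"fingers":0}]' |grep -E "^force"; python3 -c "
from h import *
show()";done
python3 -c "
from h import *
p,d=manip.snapshot('side')
cv2.imwrite('pics/s2.png',cv2.resize(p[150:310,250:410],None,fx=3.7,fy=3.7,interpolation=2)[:,:,::-1])"
```

```text
force: [-1.8, -0.4, -1.8]
t 6.23 tcp in rail frame [-0.0572 -0.0458  0.0734] z 0.1374 toolx [-1.    -0.    -0.001] tooly [-0.  1. -0.] F rail [-1.9 -0.1 -1.8] gap 0.5
force: [-5.2, -1.4, 1.0]
t 6.65 tcp in rail frame [-0.0546 -0.0457  0.0734] z 0.1374 toolx [-1.    -0.     0.003] tooly [-0.  1.  0.] F rail [-5.4 -0.5  1. ] gap 0.5
```

View pics/s2.png

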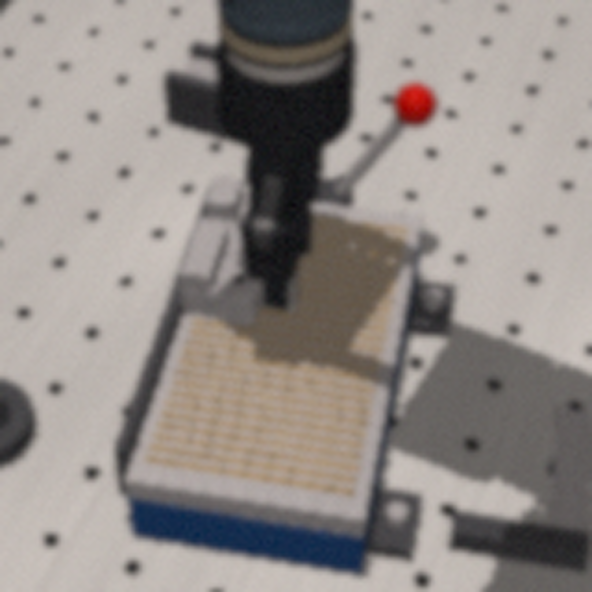

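The block (180–260, 190–320) now lies against or very near the rail, with its long side parallel to it. I'll press on until the force rises.

```bash
for k in 1 2 3; do python3 -m crank '[{"dp":[-0.003,0,0],"delta_rot":[0,0,0],"fingers":0},{"dp":[-0.003,0,0],"delta_rot":[0,0,0],"fingers":0},{"dp":[0,0,0],"delta_rot":[0,0,0],"fingers":0},{"dp":[0,0,0],"delta_rot":[0,0,0],"fingers":0}]' |grep -E "^force"; python3 -c "
from h import *
show()";done
```

```text
force: [-10.6, -4.5, 6.2]
t 7.03 tcp in rail frame [-0.0542 -0.0457  0.0734] z 0.1374 toolx [-1.    -0.001  0.009] tooly [-0.001  1.     0.001] F rail [-11.2  -2.6   6.2] gap 0.5
force: [-16.1, -6.1, 10.4]
t 7.37 tcp in rail frame [-0.0538 -0.0457  0.0734] z 0.1374 toolx [-1.    -0.002  0.016] tooly [-0.002  1.     0.001] F rail [-16.9  -3.3  10.4] gap 0.5
force: [-20.9, -10.0, 15.7]
t 7.7 tcp in rail frame [-0.0533 -0.0456  0.0733] z 0.1373 toolx [-1.    -0.002  0.022] tooly [-0.002  1.     0.002] F rail [-22.3  -6.3  15.7] gap 0.5
```

The tool stalled with the force at 22 N, so the block is seated. Backing off, raising, then checking from above.

```bash
python3 -m crank '[{"dp":[0.012,0,0],"delta_rot":[0,0,0],"fingers":0},{"dp":[0.02,0,0],"delta_rot":[0,0,0],"fingers":0},{"dp":[0.03,0,0],"delta_rot":[0,0,0],"fingers":-1},{"dp":[0.03,0,-0.02],"delta_rot":[0,0,0],"fingers":-1},{"dp":[0.03,0,-0.06],"delta_rot":[0,0,0],"fingers":-1},{"dp":[0.04,0,-0.06],"delta_rot":[0,0,0],"fingers":-1},{"dp":[0.04,0,-0.04],"delta_rot":[0,0,0],"fingers":-1},{"dp":[0.04,0,0],"delta_rot":[0,0,0],"fingers":-1},{"dp":[0.03,0,0],"delta_rot":[0,0,0],"fingers":-1},{"dp":[0,0,0],"delta_rot":[0,0,0],"fingers":-1},{"dp":[0,0,0],"delta_rot":[0,0,0],"fingers":-1}]' |grep -E "^force"; python3 - <<'E'
from h import *
show()
for n in('top','side'):
    p,d=manip.snapshot(n);W=cloud(n,d);L=C.inv().apply((W-RF).reshape(-1,3)).reshape(W.shape);z=W[...,2]
    print(n,red(p)[0])
    roi=(L[...,0]>-.09)&(L[...,0]<.03)&(abs(L[...,1])<.12)&(d>0)
    for a,b,t in((.071,.079,'rail'),(.080,.089,'base'),(.093,.103,'step')):
        m=(roi&(z>a)&(z<b)).astype(np.uint8);k,l,s,c=cv2.connectedComponentsWithStats(m)
        for i in range(1,k):
            if s[i,4]>30: print(t,s[i,4],rect(L[l==i][:,:2]))
    if n=='top': cv2.imwrite('pics/t2.png',cv2.resize(p[170:290,230:400],None,fx=4.7,fy=4.7,interpolation=2)[:,:,::-1])
go(-.160,-.151,.19)
E
```

```text
force: [-0.1, 0.1, 0.3]
t 8.62 tcp in rail frame [-0.1793 -0.0463  0.1642] z 0.2282 toolx [-1.     0.001 -0.004] tooly [ 0.001  1.    -0.001] F rail [-0.   0.1  0.3] gap 0.0
top [(array([378.28099174, 240.19008264]), np.int32(121))]
rail 333 (array([ 2.7, -1.7]), array([219.7,   8.9]), 89.99)
base 620 (array([-23.5, -52.9]), array([89.8, 45.5]), 89.82)
step 112 (array([-10.2, -84.7]), array([25.7, 17.9]), 89.1)
step 201 (array([-10.2, -31.9]), array([17.8, 47.6]), 0.69)
side [(array([361.75384615, 177.81538462]), np.int32(65))]
rail 250 (array([ 5.1, 42.4]), array([129.8,  56.4]), 69.5)
base 401 (array([-21.7, -50.3]), array([92.2, 44.1]), 89.6)
step 68 (array([ -8.2, -82. ]), array([28.7, 17.5]), 88.57)
step 138 (array([ -7.7, -28.8]), array([18. , 49.7]), 0.39)
dp [-0.0365 -0.2088  0.0761]
```

View pics/t2.png

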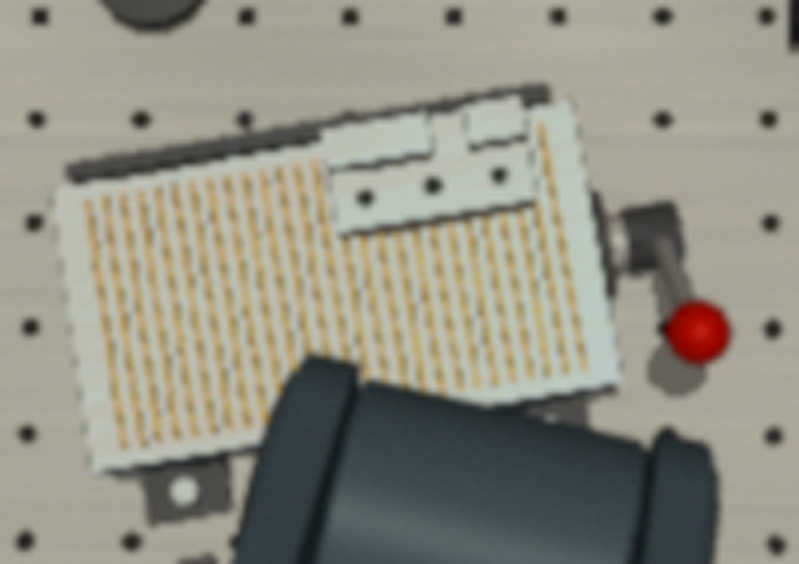

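The block now lies flush: its edge runs parallel to the rail with no visible gap, (320,135)–(525,95), and the measured gap is about 0 mm. The knob has not moved, still at (697,332). Next I go behind the knob with the fingers shut.

```bash
python3 -m crank '[{"dp":[0,-0.042,0],"delta_rot":[0,0,0],"fingers":-1},{"dp":[0,-0.042,0],"delta_rot":[0,0,0],"fingers":-1},{"dp":[0,-0.042,0],"delta_rot":[0,0,0],"fingers":-1},{"dp":[0,-0.042,0],"delta_rot":[0,0,0],"fingers":-1},{"dp":[0,-0.042,0],"delta_rot":[0,0,0],"fingers":-1},{"dp":[0,0,0.03],"delta_rot":[0,0,0],"fingers":-1},{"dp":[0,0,0.03],"delta_rot":[0,0,0],"fingers":-1},{"dp":[0,0,0.026],"delta_rot":[0,0,0],"fingers":-1},{"dp":[0,0,0],"delta_rot":[0,0,0],"fingers":-1},{"dp":[0,0,0],"delta_rot":[0,0,0],"fingers":-1},{"dp":[0,0,0],"delta_rot":[0,0,0],"fingers":-1}]' |grep -E "^force"; python3 - <<'E'
from h import *
show()
go(-.15,-.152,.185)
E
```

```text
force: [-0.6, -0.6, 0.6]
t 9.63 tcp in rail frame [-0.1796 -0.1512  0.1206] z 0.1846 toolx [-1.    -0.001 -0.001] tooly [-0.001  1.    -0.001] F rail [-0.7 -0.5  0.6] gap 0.0
dp [-0.0592 -0.0016 -0.0008]
```

```bash
python3 -m crank '[{"dp":[-0.02,0,0],"delta_rot":[0,0,0],"fingers":-1},{"dp":[-0.02,0,0],"delta_rot":[0,0,0],"fingers":-1},{"dp":[-0.02,0,0],"delta_rot":[0,0,0],"fingers":-1},{"dp":[-0.012,0,0],"delta_rot":[0,0,0],"fingers":-1},{"dp":[-0.012,0,0],"delta_rot":[0,0,0],"fingers":-1},{"dp":[-0.012,0,0],"delta_rot":[0,0,0],"fingers":-1},{"dp":[-0.012,0,0],"delta_rot":[0,0,0],"fingers":-1}]' |grep -E "^force"; python3 -c "
from h import *
show()"
python3 -m crank '[{"dp":[-0.012,0,0],"delta_rot":[0,0,0],"fingers":-1},{"dp":[-0.012,0,0],"delta_rot":[0,0,0],"fingers":-1},{"dp":[-0.012,0,0],"delta_rot":[0,0,0],"fingers":-1},{"dp":[-0.012,0,0],"delta_rot":[0,0,0],"fingers":-1},{"dp":[-0.012,0,0],"delta_rot":[0,0,0],"fingers":-1},{"dp":[-0.012,0,0],"delta_rot":[0,0,0],"fingers":-1}]' |grep -E "^force"; python3 - <<'E'
from h import *
show()
o,v=ray('top',red(manip.snapshot('top')[0])[0][0][0]);t=(.14-o[2])/v[2];print('knob',C.inv().apply(o+t*v-RF))
E
```

```text
force: [-10.2, -2.3, 7.3]
t 10.22 tcp in rail frame [-0.1311 -0.1494  0.1202] z 0.1842 toolx [-1.    -0.003  0.013] tooly [-0.003  1.     0.004] F rail [-10.5  -0.5   7.3] gap -0.0
force: [-2.0, -1.0, 0.7]
t 10.72 tcp in rail frame [-0.0896 -0.1508  0.1205] z 0.1845 toolx [-1.    -0.    -0.001] tooly [-0.  1. -0.] F rail [-2.1 -0.6  0.7] gap -0.0Traceback (most recent call last):
  File "<stdin>", line 3, in <module>
IndexError: list index out of range
```

The forces match having left off and reached the half-way detent. Continuing.

```bash
python3 -m crank '[{"dp":[-0.012,0,0],"delta_rot":[0,0,0],"fingers":-1},{"dp":[-0.012,0,0],"delta_rot":[0,0,0],"fingers":-1},{"dp":[-0.012,0,0],"delta_rot":[0,0,0],"fingers":-1},{"dp":[-0.012,0,0],"delta_rot":[0,0,0],"fingers":-1},{"dp":[-0.012,0,0],"delta_rot":[0,0,0],"fingers":-1},{"dp":[-0.012,0,0],"delta_rot":[0,0,0],"fingers":-1}]' |grep -E "^force"; python3 -c "
from h import *
show()"
python3 -m crank '[{"dp":[-0.01,0,0],"delta_rot":[0,0,0],"fingers":-1},{"dp":[-0.01,0,0],"delta_rot":[0,0,0],"fingers":-1},{"dp":[-0.01,0,0],"delta_rot":[0,0,0],"fingers":-1},{"dp":[0,0,0],"delta_rot":[0,0,0],"fingers":-1},{"dp":[0,0,0],"delta_rot":[0,0,0],"fingers":-1}]' |grep -E "^force"; python3 - <<'E'
from h import *
show()
print([red(manip.snapshot(n)[0])[0] for n in('top','side')])
E
```

```text
force: [-3.9, -1.4, -3.9]
t 11.27 tcp in rail frame [-0.0567 -0.1502  0.1191] z 0.1831 toolx [-1.    -0.001  0.007] tooly [-0.001  1.     0.002] F rail [-4.1 -0.7 -3.9] gap -0.0
force: [0.1, 0.7, -0.2]
t 11.68 tcp in rail frame [-0.0379 -0.1513  0.1211] z 0.1851 toolx [-1.    -0.    -0.004] tooly [-0.     1.    -0.002] F rail [ 0.3  0.7 -0.2] gap -0.0
[[], [(array([316.92857143, 172.30357143]), np.int32(56))]]
```

```bash
python3 -m crank '[{"dp":[-0.005,0,0],"delta_rot":[0,0,0],"fingers":-1},{"dp":[-0.005,0,0],"delta_rot":[0,0,0],"fingers":-1},{"dp":[0,0,0],"delta_rot":[0,0,0],"fingers":-1},{"dp":[0,0,0],"delta_rot":[0,0,0],"fingers":-1}]' |grep -E "^force"; python3 -c "
from h import *
show()"
python3 -m crank '[{"dp":[0.02,0,0],"delta_rot":[0,0,0],"fingers":-1},{"dp":[0.03,0,0],"delta_rot":[0,0,0],"fingers":-1},{"dp":[0.03,0,-0.02],"delta_rot":[0,0,0],"fingers":-1},{"dp":[0.05,0,-0.04],"delta_rot":[0,0,0],"fingers":-1},{"dp":[0.06,0,-0.04],"delta_rot":[0,0,0],"fingers":-1},{"dp":[0.06,0,-0.04],"delta_rot":[0,0,0],"fingers":-1},{"dp":[0,0,0],"delta_rot":[0,0,0],"fingers":-1},{"dp":[0,0,0],"delta_rot":[0,0,0],"fingers":-1}]' |grep -E "^force"; python3 - <<'E'
from h import *
show()
for n in('top','side'):
    p,d=manip.snapshot(n);W=cloud(n,d);L=C.inv().apply((W-RF).reshape(-1,3)).reshape(W.shape);z=W[...,2]
    r=red(p)[0];print(n,r)
    if r:
        o,v=ray(n,r[0][0]);t=(.129-o[2])/v[2];print('knob',C.inv().apply(o+t*v-RF))
    m=(L[...,0]>-.09)&(L[...,0]<.03)&(L[...,1]>-.115)&(L[...,1]<.02)&(d>0)&(z>.080)&(z<.089)
    print('base',rect(L[m][:,:2]))
    if n=='top': cv2.imwrite('pics/t3.png',cv2.resize(p[140:290,230:430],None,fx=4,fy=4,interpolation=2)[:,:,::-1])
E
```

```text
force: [-4.2, -2.0, 3.3]
t 12.12 tcp in rail frame [-0.0361 -0.1508  0.1205] z 0.1845 toolx [-1.    -0.001  0.004] tooly [-0.001  1.     0.   ] F rail [-4.5 -1.3  3.3] gap 0.0
force: [0.1, -1.0, 0.2]
t 12.78 tcp in rail frame [-0.1598 -0.1511  0.1919] z 0.2559 toolx [-1.     0.001 -0.003] tooly [ 0.001  1.    -0.002] F rail [-0.1 -1.   0.2] gap -0.0
top [(array([368.52586207, 188.56896552]), np.int32(116))]
knob [-0.01269134 -0.15104998  0.065     ]
base (array([-23.8, -52.7]), array([45.7, 89.8]), 0.69)
side [(array([317.58333333, 171.875     ]), np.int32(72))]
knob [-0.01015026 -0.15160486  0.065     ]
base (array([-21.7, -49.7]), array([44.3, 92.6]), 0.07)
```

View pics/t3.png

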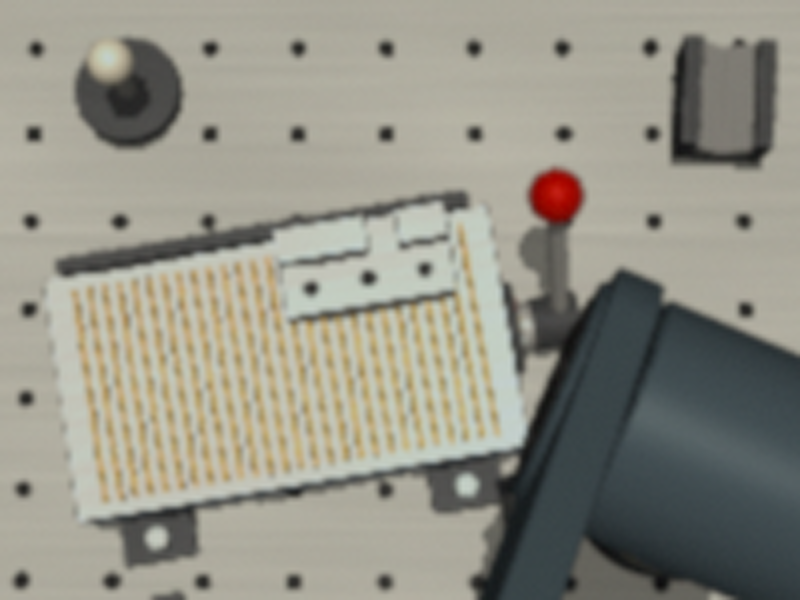

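The knob (556,196) is now on the rail side, at x = -12.7 mm, which is the full-hold position. The block is still flush along the rail, and the ball and V-block are where they were. The arm is clear, so I'm handing in.

```bash
python3 -c "
from station import manip
print(manip.sign_off())"
```

```text
the job is handed in; nothing more can be done
None
```

The block is flush along the stop rail, the lever is at its full-hold stop, the arm is clear, and I have handed the job in (no verdict was returned).

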